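# Offer the tasting truffle, handle to the customer

### The arm

A 6-joint arm with a two-finger parallel gripper is mounted at the origin on the work surface. World frame = base frame: x ahead of the robot, y to its left, z up, the work surface at z = 0. Lengths are in mm, angles in rad, forces in N, time in s.
With the tool pointing down it reaches from about 275 to 1000 mm from the base axis. Payload 8.4 kg.
Tool frame: the origin (TCP) lies midway between the tips of the shut fingers; the grasp point (between the pads) lies 19 mm behind it; z points along the fingers, y is the direction in which the jaws open and shut (so a half turn about z gives the same grasp; the last joint's range is limited). The gripper opens to 85 mm and grips with 20 to 120 N. Pads are 22 mm wide; open, the fingers measure 114 mm over their backs; the gripper's body (76 mm by 85 mm) begins 54 mm behind the grasp point. The pads swing forward as they close: fully open they stand 13 mm farther back than shut.
Start: joints at [1.192, 0.353, 1.633, -0, 1.155, -0.002], TCP at [229.965, 581.157, 194.881] pointing down, gripper open.
Joint ranges: [-2.63, 2.63], [-0.92, 2.1], [0.06, 2.66], [-1.3, 4.44], [0, 2.69], [-3.02, 3.02]. Speed limits (rad/s): [2.22, 2.22, 2.79, 3.14, 3.14, 3.14].

### API

Orientations are given as [roll, pitch, yaw] about the fixed x, y, z axes, in that order (R = Rz(yaw) Ry(pitch) Rx(roll)).
In Python, from rig import * gives the robot as it stands.
- The arm moves only by the tool play_rows, never from a script. Its argument "moves" is a list of rows, each a list of 3 entries, a list of its own where there are three numbers: the shift along the tool's x, y, z in m, then the turn, a rotation vector about the tool's x, y, z in rad, then the opening in per cent of the stroke, from 0 (shut) to 100 (fully open). In form: [[[x, y, z], [rx, ry, rz], fingers], ...]. A call has 1 to 20 rows; each row shifts and turns the commanded pose from where the row before left it, along the tool's axes as they then stand; what a row does not reach is not made up. A row lasts 1/10 s, in which the tool goes at most 50 mm and 8.59 degrees, less where a joint would pass 70% of its speed; a pose out of reach is approached as far as the arm can. A call is refused whole if a number of a shift passes 0.05 or a number of a turn 0.15, either way. A call with a gripper value outside its range is refused whole. The fingers move at their own pace and stop on an object; "squeeze" is the grip in N (left out, the last holds). Time passes only in rows, so rows that do not move let the fingers close. It gives the time, the measured TCP pose, the force and the opening at its end, in the units of the state.
- sense(): the state, without advancing time (a new reading comes with each control period).
- grab_frame(name): name is "scene" or "top" or "wrist"; returns a dict with "pixels" (384x512x3 uint8, red, green, blue), "intrinsics" (3x3 intrinsics, pixels), "R" (3x3) and "t" (3): a world point X has camera coordinates R X + t. Camera axes: x right, y down, z forward; pixel columns grow to the right and rows downward; lengths in mm; the calibration is good to about 2 mm. A picture is of the moment at which its call begins. There is no depth.
- sign_off(): hands the job in, once; it reports no verdict.
The state is a dict: "clock": time; "qpos": joint angles; "qvel": joint speeds; "joint_efforts": joint torques, N m; "eef_pos": TCP position; "tcp_rot": TCP orientation; "contact_force": force on the tool from outside, world axes, zero at the start; "wrist_torque": the same for the moment, N m; "opening": opening from 0.0 (shut) to 1.0 (fully open).
Only numpy, scipy, OpenCV 4.12 (cv2) and the standard library are available. Lean on these libraries where they do the work, as an engineer would, in place of code of your own. Each camera call takes 0.05 s, during which the arm holds its last target. There are 200 camera calls.

### The job

Pick up the little handled dish that has the chocolate truffle in it, gripping it by its bowl so that the handle stays free for the customer. Turn it a quarter turn until the handle points straight out across the raised wooden ledge to the customer on the far side, and finish while still holding the dish there, level and still, over the clear middle of the ledge board and about a hand's breadth above it. Keep the truffle untouched in the middle of the dish all the way, and leave everything else on the counter where it is.

Things in the scene. Friction and masses are not known exactly. Their poses are not given: they have to be found in the camera images.
- dish_center (a point): White porcelain dish holding the truffle: octagonal bowl 62 mm across flats on a round foot, 34 mm tall in all. Point on the bowl's axis, 17 mm above the underside; x points out along the handle (at the start to the robot's left, within 20 degrees), z up. Side flats are 25 mm wide, upright, from 12 to 34 mm above the underside; two of them, facing +y and -y, are the natural grip.
- dish_tip (a point): The free end of that dish's handle, 98 mm from the bowl's axis, at the height of the handle's middle, 28.5 mm above the underside. The axes are those of the dish.
- dish: The same dish, 0.12 to 0.23 kg; origin at the middle of its foot's underside (foot 44 mm across), same axes. The hollow is an eight-sided cone 54 mm across, falling 10 degrees to the middle, which is 18 mm above the underside; wall 4 mm thick. The truffle stays in the middle while the dish is level within a few degrees and speeds up and stops gently (under about 1 m/s2).
- dish_handle: That dish's flat handle, 18 mm wide (26 mm at its round end), 7 mm thick, from 31 to 98 mm out from the bowl's axis. The origin is where the handle meets the bowl, 28.5 mm above the underside; the x axis points outward along it. It must be left free for the customer.
- truffle_center (a point): Centre of the loose round chocolate truffle, 26 mm in diameter, 12 g, resting in the middle of the dish's hollow; its top is 44 mm above the dish's underside. This point does not move when the truffle rolls on the spot.
- truffle: The same truffle; this origin is a point of its surface, which turns with it.
- ledge: The fixed service ledge on the customers' side: an oak board 120 mm deep (x) and 360 mm long (y), its top 60 mm above the counter. Origin at counter height under the board's middle; x points straight out to the customer, away from the robot, y along the board. A steel call bell (60 mm wide, 41 mm tall) stands on its +y end, flat napkins lie on its -y end; the 220 mm between are clear.
- spare_dish: A second dish of the same shape, empty, standing on the counter; leave it. Origin under the middle of its foot, x along its handle.
- sprinkle_jar: Glass jar with steel lid, 58 mm in diameter, 85 mm tall, origin at the middle of its underside; leave it.
- nozzle: Steel piping nozzle standing like a cone, 29 mm in diameter, 44 mm tall, origin at the middle of its underside; leave it.
- spatula: Spatula lying on the counter, origin near its middle, x towards the blade; leave it.
- cutter: Round steel cookie cutter, 70 mm in diameter, 35 mm tall, origin at the middle of its underside; leave it.
- paper_cup: Paper cup, 64 mm in diameter at the rim, 60 mm tall, origin at the middle of its underside; leave it.

How it is judged:
By the outcome, as a careful person would: the job done as asked, in the order asked, and still so for the second after the job is handed in, while the arm keeps its last pose, push and grip.
It also fails if it takes over 48 s, if anything falls off the work surface, if the arm or the gripper's body presses on something with over 40 N, if the wrist force passes 120 N, or if a joint passes its speed limit or range.

## Working session

There is one attempt and no reset: what is moved stays moved. The work goes in short steps, Python scripts to look and compute and a tool call to move; the robot and the scene stay as the last step left them, time stands still between calls to the robot, and variables do not carry over. Pictures are saved under pics/ and viewed, about 8 in all and at most 12, crops included, and the job is handed in when it is done.

Besides the shell and the picture viewer there is one more tool, called after "Emit:" in YAML: its name, and indented under it one key for each argument. play_rows: Moves the arm, as the interface text tells. Its arguments: {"type":"object","properties":{"moves":{"type":"array"},"squeeze":{"type":"number"}},"required":["moves"]}

```bash
mkdir -p pics
python3 - <<'E'
from rig import *
import cv2,numpy as np
for n in("scene","top"):
    f=grab_frame(n); cv2.imwrite(f"pics/{n}0.png",cv2.resize(f["pixels"][:,:,::-1],(768,576),interpolation=cv2.INTER_CUBIC))
    print(n,np.round(f["intrinsics"],1).tolist(),np.round(f["R"],4).tolist(),np.round(f["t"],1).tolist(), (-np.array(f["R"]).T@f["t"]).round())
print(sense())
E
```

```text
scene [[373.1, 0.0, 265.2], [0.0, 373.1, 193.8], [0.0, 0.0, 1.0]] [[-0.7003, 0.7137, 0.0162], [0.5069, 0.513, -0.6927], [-0.5027, -0.4769, -0.721]] [383.3, -220.0, 1265.9] [1016.  443.  754.]
top [[487.6, 0.0, 262.6], [0.0, 487.6, 189.4], [0.0, 0.0, 1.0]] [[-0.0268, -0.9995, 0.019], [-0.9972, 0.0254, -0.0697], [0.0691, -0.0208, -0.9974]] [5.5, 560.3, 1323.2] [ 467.   19. 1359.]
{'clock': 0.1, 'qpos': array([ 1.19162419e+00,  3.53562106e-01,  1.63406355e+00, -1.62876082e-05,
        1.15524791e+00, -2.39525653e-03]), 'qvel': array([ 0.00238212, -0.00075142, -0.00150153, -0.00052486, -0.00143106,
       -0.00056464]), 'joint_efforts': array([-1.27780837e-03, -6.06360912e+01, -3.42817855e+01, -5.95588722e-05,
        4.04225575e-03,  6.42473015e-05]), 'eef_pos': array([229.77383625, 580.70182203, 194.24566852]), 'tcp_rot': array([-3.14031171e+00,  1.18248758e-05,  2.76482237e+00]), 'contact_force': array([-0.91852668, -0.13290097,  0.09624631]), 'wrist_torque': array([-0.01492365, -0.01796566, -0.0086438 ]), 'opening': 0.997389086785019}
```

View pics/scene0.png

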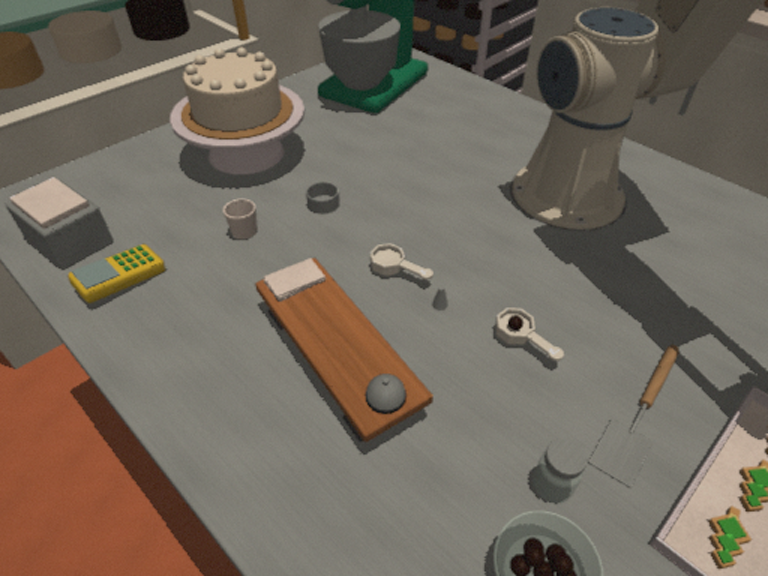

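View pics/top0.png

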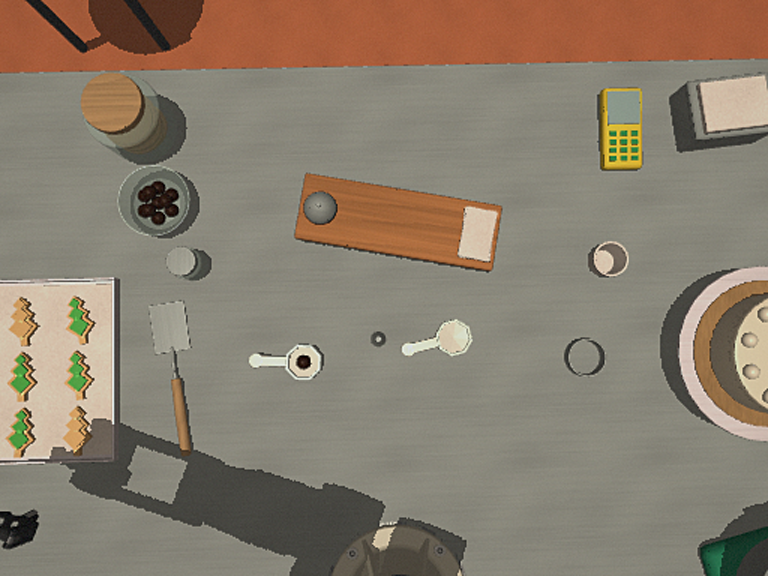

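The scene shows the truffle dish at about (515,325), with its handle to the robot's left, and the spare dish at (388,260). In the top view the dish is at (304,362) with its handle tip at (252,360). The ledge corners there are about (306,174), (501,207), (492,270) and (295,238). I'll enlarge both areas.

```bash
cat > h.py <<'E'
from rig import *
import cv2,numpy as np
def px2w(f,uv,z):
    R,t,K=[np.array(f[k]) for k in("R","t","intrinsics")]
    c=-R.T@t; d=R.T@np.linalg.solve(K,[uv[0],uv[1],1]); return c+d*(z-c[2])/d[2]
def proj(f,X):
    p=f["intrinsics"]@(f["R"]@np.array(X,float)+f["t"]); return p[:2]/p[2]
E
python3 - <<'E'
from h import *
f=grab_frame("top"); p=f["pixels"][:,:,::-1]
a=cv2.resize(p[222:262,160:225],None,fx=12,fy=12,interpolation=cv2.INTER_CUBIC)  # 780x480
b=cv2.resize(p[110:186,190:340],None,fx=5,fy=5,interpolation=cv2.INTER_CUBIC)
cv2.imwrite("pics/a.png",a);cv2.imwrite("pics/b.png",b)
E
```

```text
(no output)
```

View pics/a.png

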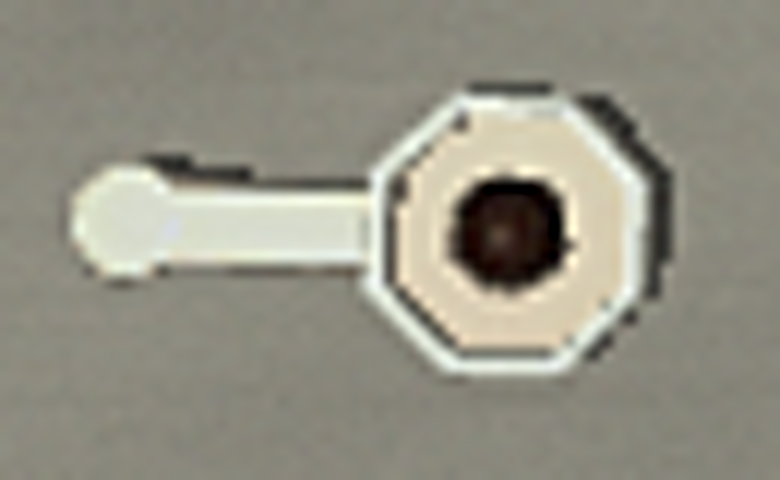

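View pics/b.png

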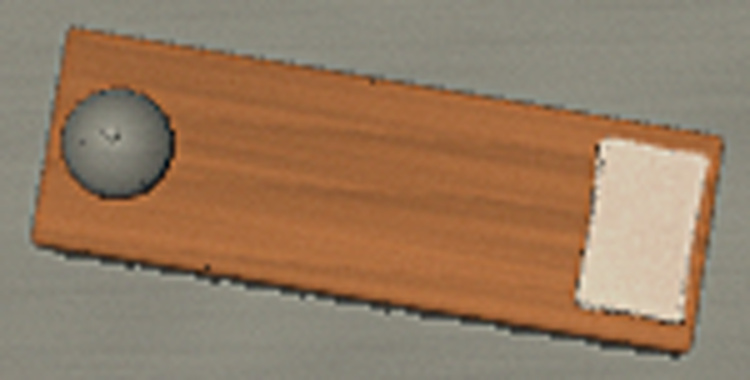

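Crop a: bowl rim spans columns 372–648 and rows 95–375 (centre about (509,235)); the handle tip is at (72,221). The truffle is at (508,232), in the middle. Crop b: ledge top corners are (72,28), (722,135), (688,350) and (35,243).

Run:
```python
from h import *
f=grab_frame("top")
A=lambda u,v,:((u+.5)/12-.5+160,(v+.5)/12-.5+222)
B=lambda u,v,:((u+.5)/5-.5+190,(v+.5)/5-.5+110)
c=px2w(f,A(509,235),34); t=px2w(f,A(72,221),30); print("dish",c,"tip",t,np.linalg.norm((t-c)[:2]),np.degrees(np.arctan2(*(t-c)[1::-1])))
for u in ((372,235),(648,235),(509,95),(509,375)): print(px2w(f,A(*u),34).round(1))
tr=px2w(f,A(508,232),31);print("truf",tr)
L=np.array([px2w(f,B(*q),60) for q in((72,28),(722,135),(688,350),(35,243))]);print(L.round(1),L.mean(0))
for i in range(4):
    d=L[(i+1)%4]-L[i];print(np.hypot(*d[:2]),np.degrees(np.arctan2(d[1],d[0])))
for n,u,z in(("spare",(454/1.5,337/1.5),34),("sptip",(404/1.5,350/1.5),30),("nozzle",(378/1.5,339/1.5),44),("spat",(170/1.5,320/1.5),5)):print(n,px2w(f,u,z).round())
from scipy.spatial.transform import Rotation as Ro
s=sense();print(s["eef_pos"],Ro.from_euler("xyz",s["tcp_rot"]).as_matrix().round(4))
```

```text
dish [423.58941586 158.37976075  34.        ] tip [429.29331047 256.89608825  30.        ] 98.68131129011446 86.68639041492469
[424.4 189.1  34. ]
[422.7 127.2  34. ]
[455.  157.8  34. ]
[392.3 158.9  34. ]
truf [424.1687056  158.90837961  31.        ]
[[ 761.7  144.    60. ]
 [ 695.3 -204.8   60. ]
 [ 579.3 -182.2   60. ]
 [ 645.6  165.9   60. ]] [670.46245825 -19.27740936  60.        ]
355.1123627080521 -100.77440719371145
118.11792684899228 168.9731330530154
354.40553361147465 79.22921009059822
118.13930209570933 -10.684018621894678
spare [ 461. -115.   34.]
sptip [439. -24.  30.]
nozzle [461.  22.  44.]
spat [506. 404.   5.]
[229.83489877 580.85407996 194.43042716] [[-9.298e-01  3.680e-01 -4.000e-04]
 [ 3.680e-01  9.298e-01 -8.000e-04]
 [ 0.000e+00 -9.000e-04 -1.000e+00]]
```

Emit:
play_rows:
  moves:
    - [[-0.0112,-0.0107,0],[0,0,0],100]
    - [[-0.0224,-0.0214,0],[0,0,0],100]
    - [[-0.0224,-0.0214,0],[0,0,0],100]
    - [[-0.0224,-0.0214,0],[0,0,0],100]
    - [[-0.0224,-0.0214,0],[0,0,0],100]
    - [[-0.0224,-0.0214,0],[0,0,0],100]
    - [[-0.0224,-0.0214,0],[0,0,0],100]
    - [[-0.0224,-0.0214,0],[0,0,0],100]
    - [[-0.0224,-0.0214,0],[0,0,0],100]
    - [[-0.0224,-0.0214,0],[0,0,0],100]
    - [[-0.0224,-0.0214,0],[0,0,0],100]
    - [[-0.0224,-0.0214,0],[0,0,0],100]
    - [[-0.0224,-0.0214,0],[0,0,0],100]
    - [[-0.0224,-0.0214,0],[0,0,0],100]
    - [[-0.0224,-0.0214,0],[0,0,0],100]
    - [[-0.0112,-0.0107,0],[0,0,0],100]

```text
clock: 1.8
eef_pos: [424.4, 156.3, 194.9]
tcp_rot: [-3.141, 0.0, 2.763]
contact_force: [0.2, 0.4, 0.5]
opening: 1.003
```

Emit:
play_rows:
  moves:
    - [[0,0,0],[0,0,0.125],100]
    - [[0,0,0],[0,0,0.125],100]
    - [[0,0,0],[0,0,0.125],100]
    - [[0,0,0],[0,0,0.125],100]
    - [[0,0,0],[0,0,0.125],100]
    - [[0,0,0],[0,0,0.125],100]
    - [[0,0,0],[0,0,0.125],100]
    - [[0,0,0],[0,0,0.125],100]
    - [[0,0,0],[0,0,0.125],100]
    - [[0,0,0],[0,0,0.125],100]
    - [[0,0,0],[0,0,0],100]
    - [[0,0,0],[0,0,0],100]

```text
clock: 3.0
eef_pos: [424.0, 158.5, 194.9]
tcp_rot: [-3.142, 0.0, 1.518]
contact_force: [0.2, 0.3, 0.2]
opening: 1.002
```

Run:
```python
from h import *
f=grab_frame("wrist"); cv2.imwrite("pics/w0.png",cv2.resize(f["pixels"][:,:,::-1],(768,576),interpolation=cv2.INTER_CUBIC))
s=sense();print(s["clock"],s["eef_pos"],s["tcp_rot"],s["qpos"])
c=np.array([423.6,158.4,34]);h=np.radians(86.8);x=np.array([np.cos(h),np.sin(h),0]);y=np.array([-x[1],x[0],0])
for n,p in(("c",c),("tip",c+98*x-[0,0,2]),("+y",c+31*y),("-y",c-31*y)):print(n,1.5*proj(f,p))
```

```text
3.05 [424.03760742 158.67603251 194.86678928] [-3.14153929e+00  6.92135003e-05  1.51795429e+00] [ 3.54793940e-01  8.03721567e-02  1.98545613e+00 -4.81658895e-05
  1.07584080e+00  4.07658860e-01]
c [392.51353104 253.39585821]
tip [392.81262583 119.7594989 ]
+y [353.01339351 253.28394405]
-y [432.00391176 253.50774473]
```

View pics/w0.png

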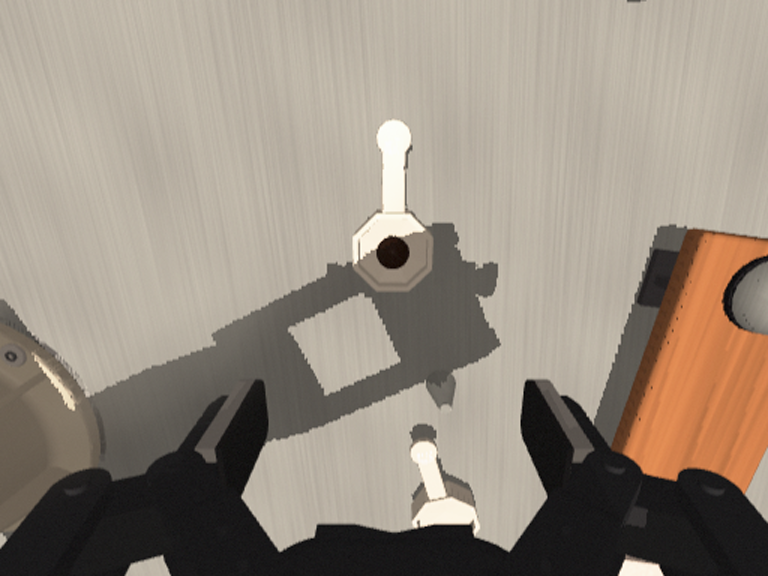

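The wrist picture shows the bowl at (393,252) and the handle tip at (394,120). Both match the projection of my estimate to about 1 px, so I'll descend.

Emit:
play_rows:
  moves:
    - [[0,0,0.01],[0,0,0],100]
    - [[0,0,0.02],[0,0,0],100]
    - [[0,0,0.02],[0,0,0],100]
    - [[0,0,0.02],[0,0,0],100]
    - [[0,0,0.02],[0,0,0],100]
    - [[0,0,0.02],[0,0,0],100]
    - [[0,0,0.02],[0,0,0],100]
    - [[0,0,0.016],[0,0,0],100]
    - [[0,0,0.012],[0,0,0],100]
    - [[0,0,0.01],[0,0,0],100]
    - [[0,0,0.008],[0,0,0],100]
    - [[0,0,0.008],[0,0,0],100]
    - [[0,0,0.005],[0,0,0],100]
    - [[0,0,0.003],[0,0,0],100]
    - [[0,0,0],[0,0,0],100]
    - [[0,0,0],[0,0,0],100]
  squeeze: 30

```text
clock: 4.65
eef_pos: [424.5, 159.1, 3.1]
tcp_rot: [3.141, -0.0, 1.515]
contact_force: [-0.1, -0.5, 0.2]
opening: 0.998
```

Run:
```python
from h import *
f=grab_frame("wrist"); cv2.imwrite("pics/w1.png",cv2.resize(f["pixels"][:,:,::-1],(768,576),interpolation=cv2.INTER_CUBIC))
s=sense();print(s["clock"],s["eef_pos"],s["tcp_rot"],s["contact_force"])
```

```text
4.7 [424.52565449 159.12018849   3.16048401] [ 3.14110530e+00 -2.18814219e-04  1.51471852e+00] [0.99663957 0.18308654 1.10085446]
```

View pics/w1.png

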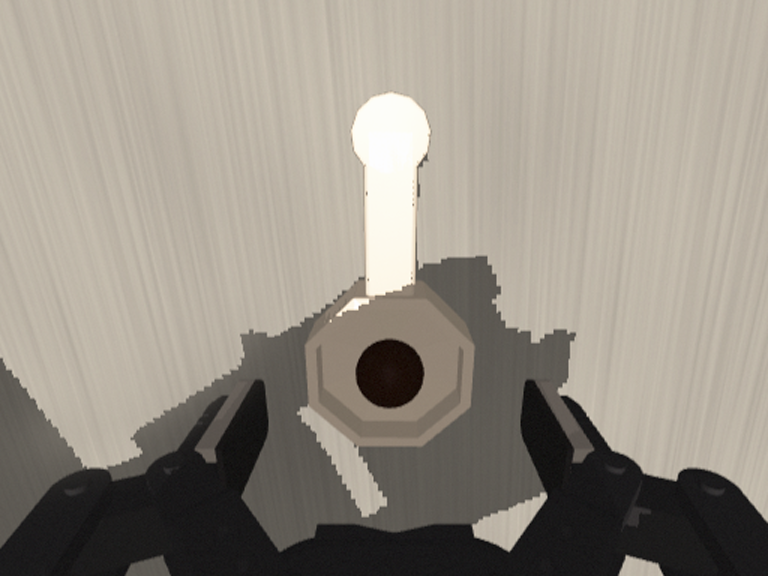

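Run:
```python
from h import *
f=grab_frame("wrist")
s=sense();p=s["eef_pos"]
for z in (3,28,34):print(z,1.5*proj(f,[p[0],p[1],z]), 1.5*proj(f,[p[0]+42.5,p[1],z]), 1.5*proj(f,[p[0]-42.5,p[1],z]))
print(px2w(f,((390.+.5)/1.5-.5,(363.5+.5)/1.5-.5),34),px2w(f,((391+.5)/1.5-.5,(93+.5)/1.5-.5),30))
```

```text
3 [392.60746256 339.05704301] [488.53158801 334.0824788 ] [297.38064292 343.99544537]
28 [392.52314928 365.85609109] [501.51436608 360.31534315] [284.43126879 371.35111978]
34 [392.49939553 373.40623801] [505.17435899 367.71068619] [280.78532118 379.05321832]
[423.7888826  163.48558313  34.        ] [429.58898375 256.72541946  30.        ]
```

The wrist view has the rim at columns 306–474 and the truffle centred at (390,374). The dish is about 0.7 mm off the jaw centre, so I'll correct that and close slowly.

Emit:
play_rows:
  moves:
    - [[0,-0.0007,0],[0,0,0],90]
    - [[0,0,0],[0,0,0],84]
    - [[0,0,0],[0,0,0],81]
    - [[0,0,0],[0,0,0],79]
    - [[0,0,0],[0,0,0],78]
    - [[0,0,0],[0,0,0],77]
    - [[0,0,0],[0,0,0],76]
    - [[0,0,0],[0,0,0],75]
    - [[0,0,0],[0,0,0],74]
    - [[0,0,0],[0,0,0],73]
    - [[0,0,0],[0,0,0],72]
    - [[0,0,0],[0,0,0],71]
    - [[0,0,0],[0,0,0],70]
    - [[0,0,0],[0,0,0],65]
    - [[0,0,0],[0,0,0],55]
    - [[0,0,0],[0,0,0],40]
    - [[0,0,0],[0,0,0],20]
    - [[0,0,0],[0,0,0],0]
    - [[0,0,0],[0,0,0],0]
  squeeze: 35

```text
clock: 6.65
eef_pos: [424.8, 159.6, 4.3]
tcp_rot: [3.14, -0.001, 1.515]
contact_force: [-5.5, -1.1, 37.9]
opening: 0.122
```

Run:
```python
from h import *
f=grab_frame("wrist"); w=f["pixels"][:,:,::-1]
g=grab_frame("top")["pixels"][:,:,::-1][190:290,140:275]
cv2.imwrite("pics/w2.png",np.vstack([cv2.resize(w,(400,300)),cv2.resize(g,(400,296),interpolation=cv2.INTER_CUBIC)]))
s=sense();print(s["clock"],s["eef_pos"],s["tcp_rot"],s["contact_force"],s["opening"])
```

```text
6.75 [425.17285253 159.80469543   4.82182325] [ 3.13902565e+00 -1.30358282e-03  1.51472260e+00] [-6.04376966 -0.31925267 33.59659666] 0.11413330822083782
```

View pics/w2.png

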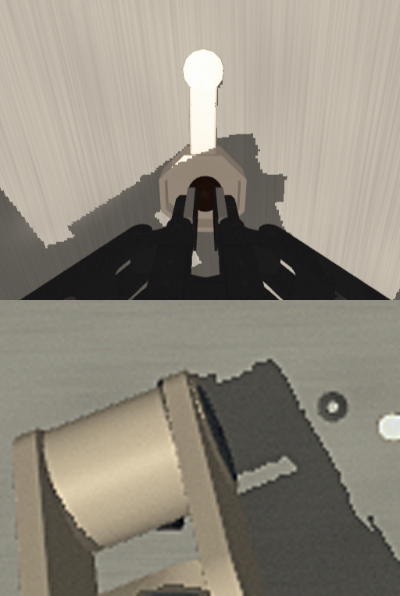

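The fingers passed over the dish instead of gripping it. They sit higher than the TCP reading implies and are now resting on the truffle's top, with 38 N upward. I'll lift straight up gently, then recheck the geometry.

Emit:
play_rows:
  moves:
    - [[0,0,-0.003],[0,0,0],12]
    - [[0,0,-0.005],[0,0,0],12]
    - [[0,0,-0.008],[0,0,0],12]
    - [[0,0,-0.012],[0,0,0],12]
    - [[0,0,-0.012],[0,0,0],12]
    - [[0,0,0],[0,0,0],12]
    - [[0,0,0],[0,0,0],12]

```text
clock: 7.45
eef_pos: [423.9, 159.2, 43.4]
tcp_rot: [3.141, -0.0, 1.515]
contact_force: [0.8, 0.1, 0.4]
opening: 0.119
```

Run:
```python
from h import *
f=grab_frame("wrist"); w=f["pixels"][:,:,::-1]
cv2.imwrite("pics/w3.png",cv2.resize(w[120:384,130:400],None,fx=2.2,fy=2.2,interpolation=cv2.INTER_CUBIC))
s=sense();print(s["clock"],s["eef_pos"],s["tcp_rot"],s["contact_force"],s["opening"],s["qpos"])
R,t=f["R"],f["t"];print("cam",-R.T@t,R[2],f["intrinsics"])
p=s["eef_pos"]
def c(q):return (np.array(q)-[130,120]+.5)*2.2-.5
for h in(0,10,20,30,40,50,60):print(h,c(proj(f,p+[0,0,h])),c(proj(f,p+[5,0,h])))
```

```text
7.5 [423.55893419 159.08283145  42.96277514] [ 3.14134191e+00 -9.70370403e-05  1.51479407e+00] [-0.26956348 -0.14929952 -0.01925672] 0.11761953584979087 [ 3.55978699e-01  3.11445368e-01  2.11912709e+00 -1.76028921e-05
  7.10751584e-01  4.11994304e-01]
cam [428.83290604 242.1098805  224.40267185] [-0.01646828 -0.31970177 -0.9473751 ] [[297.70100305   0.         262.4784093 ]
 [  0.         297.70100305 195.02119136]
 [  0.           0.           1.        ]]
0 [289.1116205 234.0426929] [305.58655994 233.18383675]
10 [289.02009451 248.56053725] [306.3209587  247.66494878]
20 [288.91891134 264.61020428] [307.13288169 263.6747087 ]
30 [288.80645742 282.44763775] [308.03528827 281.46865349]
40 [288.6807385 302.3891633] [309.04419675 301.36263699]
50 [288.53926039 324.83041107] [310.17964347 323.75174242]
60 [288.37886175 350.27283009] [311.46702701 349.13678704]
```

View pics/w3.png

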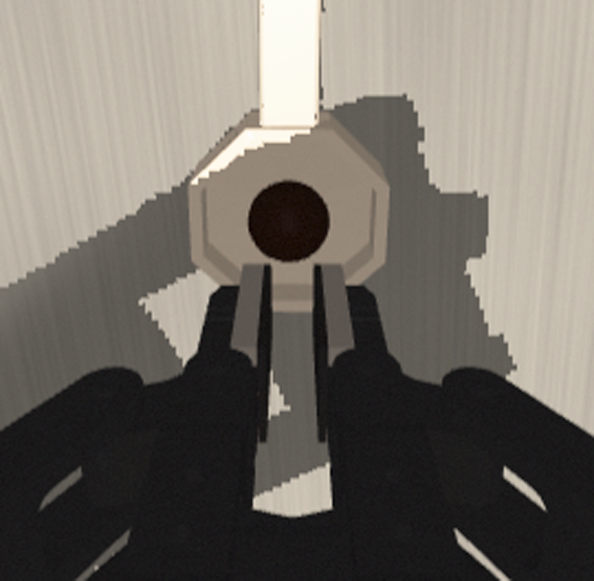

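The truffle is still central, at (289,221), and the dish is undisturbed. The shut finger tips appear at row 264, which puts them about 40 mm above the reported TCP. I'll open the fingers and check the tip height with the independent scene camera.

Emit:
play_rows:
  moves:
    - [[0,0,0],[0,0,0],50]
    - [[0,0,0],[0,0,0],100]
    - [[0,0,0],[0,0,0],100]
    - [[0,0,0],[0,0,0],100]
    - [[0,0,0],[0,0,0],100]
    - [[0,0,0],[0,0,0],100]

```text
clock: 8.1
eef_pos: [423.6, 159.1, 42.8]
tcp_rot: [-3.142, 0.0, 1.515]
contact_force: [0.2, 0.4, 0.3]
opening: 0.997
```

Run:
```python
from h import *
f=grab_frame("scene"); w=f["pixels"][:,:,::-1]
s=sense();print(s["clock"],s["eef_pos"],s["opening"],s["contact_force"]);p=s["eef_pos"]
u,v=proj(f,p).astype(int);u0,v0=u-50,v-55
cv2.imwrite("pics/s1.png",cv2.resize(w[v0:v0+80,u0:u0+100],None,fx=7,fy=7,interpolation=cv2.INTER_CUBIC))
c=lambda X:((proj(f,X)-[u0,v0]+.5)*7-.5).round()
print("dish axis z0,34",c([423.7,158.7,0]),c([423.7,158.7,34]),"trufftop",c([423.7,158.7,44]))
for h in(0,13,30,40,53,70):print(h,*[c(p+[a,b,h]) for a in(-42.5,42.5) for b in(-11,11)])
```

```text
8.15 [423.56640787 159.06824768  42.84186216] 1.0015383604375618 [ 0.85622562 -0.62421297 -1.06570996]
dish axis z0,34 [335. 464.] [351. 405.] trufftop [355. 387.]
0 [399. 312.] [448. 344.] [260. 436.] [309. 470.]
13 [406. 289.] [455. 320.] [265. 412.] [315. 446.]
30 [414. 257.] [465. 288.] [272. 380.] [323. 415.]
40 [419. 237.] [470. 269.] [276. 361.] [328. 395.]
53 [426. 212.] [478. 243.] [282. 336.] [334. 370.]
70 [435. 178.] [488. 209.] [289. 302.] [342. 336.]
```

View pics/s1.png

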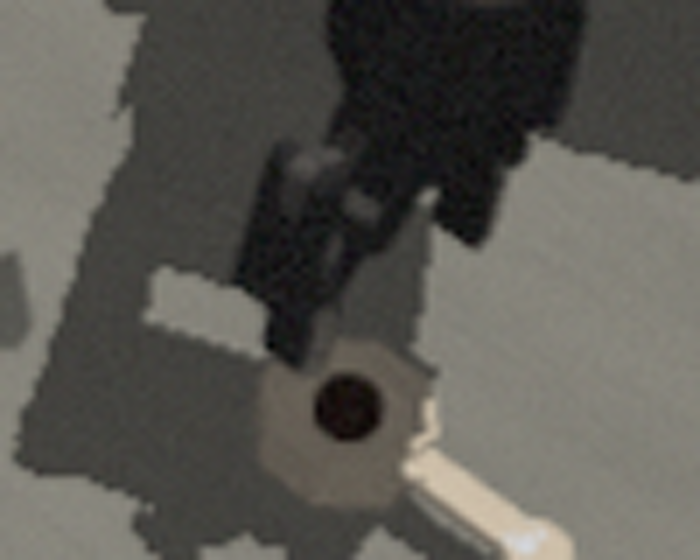

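In the scene view the near finger tip is at (300,365) and the far one at (470,245). Both match points 53 mm above the reported TCP, so the real tips sit about 40 mm farther back than stated. The dish and truffle are undisturbed. I'll grip with the reported TCP at z ≈ −36, descending in two checked stages.

Emit:
play_rows:
  moves:
    - [[0,0,0.006],[0,0,0],100]
    - [[0,0,0.01],[0,0,0],100]
    - [[0,0,0.01],[0,0,0],100]
    - [[0,0,0.01],[0,0,0],100]
    - [[0,0,0.008],[0,0,0],100]
    - [[0,0,0.006],[0,0,0],100]
    - [[0,0,0.005],[0,0,0],100]
    - [[0,0,0.003],[0,0,0],100]
    - [[0,0,0],[0,0,0],100]

```text
clock: 9.05
eef_pos: [423.4, 159.0, -15.4]
tcp_rot: [-3.141, 0.0, 1.515]
contact_force: [-0.4, -0.5, 0.1]
opening: 1.002
```

Emit:
play_rows:
  moves:
    - [[0,0,0.003],[0,0,0],100]
    - [[0,0,0.004],[0,0,0],100]
    - [[0,0,0.004],[0,0,0],100]
    - [[0,0,0.004],[0,0,0],100]
    - [[0,0,0.003],[0,0,0],100]
    - [[0,0,0.002],[0,0,0],100]
    - [[0,0,0.001],[0,0,0],100]
    - [[0,0,0],[0,0,0],100]
    - [[0,0,0],[0,0,0],100]

```text
clock: 9.95
eef_pos: [423.6, 159.1, -36.1]
tcp_rot: [3.142, -0.0, 1.515]
contact_force: [-0.4, -0.7, -0.5]
opening: 1.001
```

Run:
```python
from h import *
f=grab_frame("wrist"); w=f["pixels"][:,:,::-1]
cv2.imwrite("pics/w4.png",cv2.resize(w,(640,480)))
s=sense();print(s["clock"],s["eef_pos"],s["tcp_rot"],s["opening"],s["contact_force"])
p=s["eef_pos"];print(1.25*proj(f,[p[0],p[1],34]))
```

```text
10.0 [423.67756121 159.11872148 -36.018742  ] [ 3.14142486e+00 -7.12280721e-05  1.51481159e+00] 1.001884686771651 [-0.30167937 -0.21872845 -0.41116538]
[326.8524131  365.71733735]
```

View pics/w4.png

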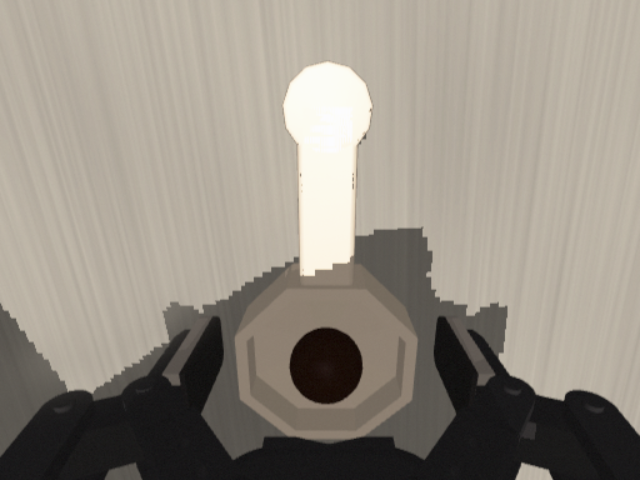

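The pads (inner edges at columns 221 and 435) now straddle the bowl (236–417), centred to within about 1 mm. I'll close slowly.

Emit:
play_rows:
  moves:
    - [[0,0,0],[0,0,0],90]
    - [[0,0,0],[0,0,0],84]
    - [[0,0,0],[0,0,0],81]
    - [[0,0,0],[0,0,0],79]
    - [[0,0,0],[0,0,0],78]
    - [[0,0,0],[0,0,0],77]
    - [[0,0,0],[0,0,0],76]
    - [[0,0,0],[0,0,0],75]
    - [[0,0,0],[0,0,0],74]
    - [[0,0,0],[0,0,0],73]
    - [[0,0,0],[0,0,0],72]
    - [[0,0,0],[0,0,0],71]
    - [[0,0,0],[0,0,0],70]
    - [[0,0,0],[0,0,0],68]
    - [[0,0,0],[0,0,0],66]
    - [[0,0,0],[0,0,0],64]
  squeeze: 40

```text
clock: 11.6
eef_pos: [423.4, 159.0, -35.9]
tcp_rot: [-3.141, 0.0, 1.515]
contact_force: [-1.2, -0.3, 5.3]
opening: 0.722
```

Emit:
play_rows:
  moves:
    - [[0,0,0],[0,0,0],55]
    - [[0,0,0],[0,0,0],40]
    - [[0,0,0],[0,0,0],20]
    - [[0,0,0],[0,0,0],0]
    - [[0,0,-0.001],[0,0,0],0]
    - [[0,0,-0.002],[0,0,0],0]
    - [[0,0,-0.003],[0,0,0],0]
    - [[0,0,-0.004],[0,0,0],0]
    - [[0,0,-0.004],[0,0,0],0]
    - [[0,0,-0.003],[0,0,0],0]
    - [[0,0,-0.002],[0,0,0],0]
    - [[0,0,-0.001],[0,0,0],0]
    - [[0,0,0],[0,0,0],0]

```text
clock: 12.9
eef_pos: [423.7, 159.1, -16.0]
tcp_rot: [3.141, -0.0, 1.515]
contact_force: [0.4, -0.5, -1.7]
opening: 0.72
```

Run:
```python
from h import *
f=grab_frame("wrist"); w=f["pixels"][:,:,::-1]
cv2.imwrite("pics/w5.png",cv2.resize(w,(640,480)))
s=sense();print(s["clock"],s["eef_pos"],s["tcp_rot"],s["opening"],s["contact_force"],s["wrist_torque"])
```

```text
12.95 [423.56577284 159.08111313 -16.09913805] [ 3.14157240e+00 -7.44864830e-06  1.51483252e+00] 0.7186625369028531 [ 0.25899618  0.40518704 -2.42235948] [-0.03413219 -0.00939642 -0.03061721]
```

View pics/w5.png

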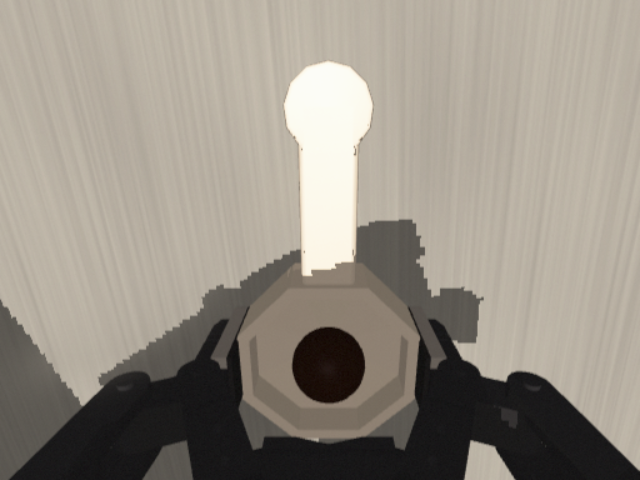

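The dish is held (opening 0.72) with the truffle centred at (329,365) and the handle aligned with the tool. I'll lift gently and then carry it over.

Emit:
play_rows:
  moves:
    - [[0,0,-0.0015],[0,0,0],0]
    - [[0,0,-0.003],[0,0,0],0]
    - [[0,0,-0.0045],[0,0,0],0]
    - [[0,0,-0.006],[0,0,0],0]
    - [[0,0,-0.0075],[0,0,0],0]
    - [[0,0,-0.009],[0,0,0],0]
    - [[0,0,-0.01],[0,0,0],0]
    - [[0,0,-0.01],[0,0,0],0]
    - [[0,0,-0.01],[0,0,0],0]
    - [[0,0,-0.01],[0,0,0],0]
    - [[0,0,-0.01],[0,0,0],0]
    - [[0,0,-0.01],[0,0,0],0]
    - [[0,0,-0.009],[0,0,0],0]
    - [[0,0,-0.008],[0,0,0],0]
    - [[0,0,-0.007],[0,0,0],0]
    - [[0,0,-0.0055],[0,0,0],0]
    - [[0,0,-0.004],[0,0,0],0]
    - [[0,0,-0.0025],[0,0,0],0]
    - [[0,0,-0.0015],[0,0,0],0]
    - [[0,0,-0.001],[0,0,0],0]

```text
clock: 14.95
eef_pos: [423.5, 159.0, 113.8]
tcp_rot: [-3.141, 0.0, 1.515]
contact_force: [0.1, -0.9, -1.0]
opening: 0.718
```

Emit:
play_rows:
  moves:
    - [[-0.0008,0.0013,0],[0,0,0],0]
    - [[-0.0016,0.0025,0],[0,0,0],0]
    - [[-0.0024,0.0038,0],[0,0,0],0]
    - [[-0.0032,0.0051,0],[0,0,0],0]
    - [[-0.004,0.0063,0],[0,0,0],0]
    - [[-0.0048,0.0076,0],[0,0,0],0]
    - [[-0.0054,0.0085,0],[0,0,0],0]
    - [[-0.0054,0.0085,0],[0,0,0],0]
    - [[-0.0054,0.0085,0],[0,0,0],0]
    - [[-0.0054,0.0085,0],[0,0,0],0]
    - [[-0.0054,0.0085,0],[0,0,0],0]
    - [[-0.0054,0.0085,0],[0,0,0],0]
    - [[-0.0054,0.0085,0],[0,0,0],0]
    - [[-0.0054,0.0085,0],[0,0,0],0]
    - [[-0.0054,0.0085,0],[0,0,0],0]
    - [[-0.0054,0.0085,0],[0,0,0],0]
    - [[-0.0054,0.0085,0],[0,0,0],0]
    - [[-0.0054,0.0085,0],[0,0,0],0]

```text
clock: 16.75
eef_pos: [548.1, 69.9, 113.9]
tcp_rot: [-3.142, 0.0, 1.515]
contact_force: [-0.7, 0.3, -1.6]
opening: 0.72
```

Emit:
play_rows:
  moves:
    - [[-0.0054,0.0085,0],[0,0,0],0]
    - [[-0.0054,0.0085,0],[0,0,0],0]
    - [[-0.0054,0.0085,0],[0,0,0],0]
    - [[-0.0054,0.0085,0],[0,0,0],0]
    - [[-0.0054,0.0085,0],[0,0,0],0]
    - [[-0.0054,0.0085,0],[0,0,0],0]
    - [[-0.0054,0.0085,0],[0,0,0],0]
    - [[-0.0054,0.0085,0],[0,0,0],0]
    - [[-0.0054,0.0085,0],[0,0,0],0]
    - [[-0.0054,0.0085,0],[0,0,0],0]
    - [[-0.0054,0.0085,0],[0,0,0],0]
    - [[-0.0054,0.0085,0],[0,0,0],0]
    - [[-0.0048,0.0076,0],[0,0,0],0]
    - [[-0.004,0.0063,0],[0,0,0],0]
    - [[-0.0032,0.0051,0],[0,0,0],0]
    - [[-0.0024,0.0038,0],[0,0,0],0]
    - [[-0.0016,0.0025,0],[0,0,0],0]
    - [[-0.0008,0.0013,0],[0,0,0],0]
    - [[0,0,0],[0,0,0],0]
    - [[0,0,0],[0,0,0],0]

```text
clock: 18.75
eef_pos: [671.0, -18.1, 113.9]
tcp_rot: [-3.141, -0.0, 1.515]
contact_force: [-0.1, 0.7, -2.5]
opening: 0.718
```

Emit:
play_rows:
  moves:
    - [[0,0,0],[0,0,0.02],0]
    - [[0,0,0],[0,0,0.04],0]
    - [[0,0,0],[0,0,0.06],0]
    - [[0,0,0],[0,0,0.08],0]
    - [[0,0,0],[0,0,0.087],0]
    - [[0,0,0],[0,0,0.087],0]
    - [[0,0,0],[0,0,0.087],0]
    - [[0,0,0],[0,0,0.087],0]
    - [[0,0,0],[0,0,0.087],0]
    - [[0,0,0],[0,0,0.087],0]
    - [[0,0,0],[0,0,0.087],0]
    - [[0,0,0],[0,0,0.087],0]

```text
clock: 19.95
eef_pos: [671.1, -18.1, 114.0]
tcp_rot: [-3.142, 0.0, 0.614]
contact_force: [0.4, 1.0, -1.6]
opening: 0.718
```

Emit:
play_rows:
  moves:
    - [[0,0,0],[0,0,0.087],0]
    - [[0,0,0],[0,0,0.087],0]
    - [[0,0,0],[0,0,0.087],0]
    - [[0,0,0],[0,0,0.087],0]
    - [[0,0,0],[0,0,0.087],0]
    - [[0,0,0],[0,0,0.087],0]
    - [[0,0,0],[0,0,0.087],0]
    - [[0,0,0],[0,0,0.08],0]
    - [[0,0,0],[0,0,0.06],0]
    - [[0,0,0],[0,0,0.04],0]
    - [[0,0,0],[0,0,0.02],0]
    - [[0,0,0],[0,0,0],0]
    - [[0,0,0],[0,0,0],0]
    - [[0,0,0],[0,0,0],0]
    - [[0,0,0],[0,0,0],0]

```text
clock: 21.45
eef_pos: [671.2, -18.2, 113.9]
tcp_rot: [3.142, 0.0, -0.19]
contact_force: [0.0, 0.2, -1.1]
opening: 0.718
```

Run:
```python
from h import *
f=grab_frame("wrist"); w=f["pixels"][:,:,::-1]; g=grab_frame("scene")["pixels"][:,:,::-1]
t=grab_frame("top")["pixels"][:,:,::-1]
cv2.imwrite("pics/f.png",np.vstack([np.hstack([cv2.resize(w,(400,300)),cv2.resize(t,(400,300))]),np.hstack([cv2.resize(g[100:325,110:410],(400,300)),cv2.resize(t[90:240,180:380],(400,300))])]))
s=sense();print(s["clock"],s["eef_pos"],s["tcp_rot"],s["opening"],s["contact_force"],abs(s["qvel"]).max())
```

```text
21.6 [671.25716033 -18.27607452 113.86229615] [ 3.14157096e+00  1.39129460e-05 -1.90076264e-01] 0.7153046506459909 [ 0.02216056 -1.11671014 -1.56640996] 0.0013013364198745103
```

View pics/f.png

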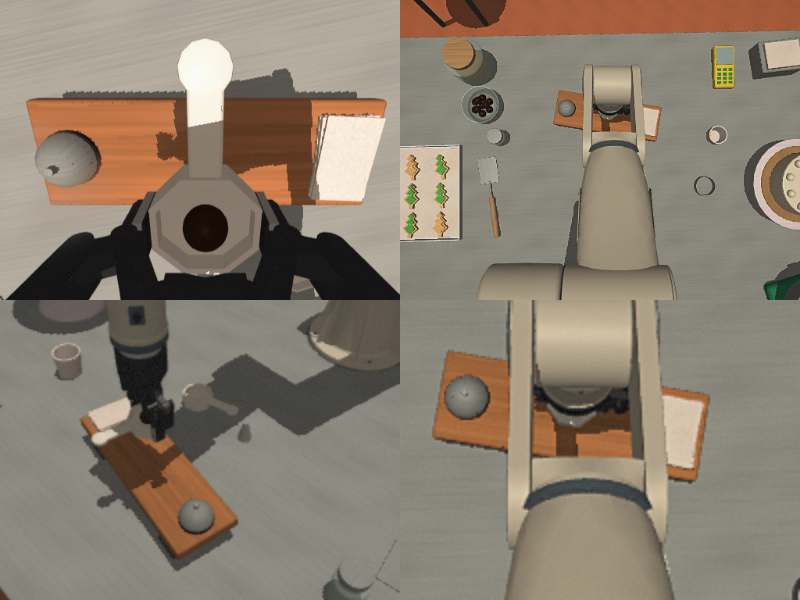

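In the final views the handle points straight across the ledge, square to its edges. The truffle is centred at (206,228) in the wrist view, the bowl is over the board's middle, and nothing else has moved. I'm handing in.

```bash
python3 -c "
from rig import *
print(sign_off())"
```

```text
the job is handed in; nothing more can be done
None
```

The arm is holding the truffle dish by its bowl flats over the middle of the ledge, with the handle pointing straight out to the customer. But the gripper pressed on the truffle during a failed first grasp, so "untouched" was not fully met. I handed the job in at about 21.6 s of the 48 s allowed.

**What went wrong:** the real finger tips sit about 40 mm farther back than the stated TCP. On the first try the fingers closed above the bowl and came down on the top of the truffle, with up to about 38 N of upward wrist force. I backed straight off, confirmed the offset with the scene camera, and gripped again 40 mm lower. The truffle looked centred and the dish had not moved in the pictures I took afterwards.

**Last checks:**

| Check | Result |
|---|---|
| Dish position | (671, −18) mm; I measured the board middle at (670, −19) |
| Handle direction | −10.9°; I measured the ledge's outward direction at −10.8° |
| Height | Underside about 90 mm above the board, calculated from the lift rather than measured |
| Level and still | Tool tilt under 0.1°, joint speeds about 0.001 rad/s |
| Grip | 40 N commanded, opening steady at 0.72 |
| Truffle | Central in the last wrist picture |
| Everything else | Nothing seems to have moved in the final views; in the top one the arm hides part of the counter |

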